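Sort the parts of a stripped amplifier

ROBOT

A 6-joint arm with a two-finger parallel gripper is mounted at the origin on the work surface. World frame = base frame: x ahead of the robot, y to its left, z up, the work surface at z = 0. Lengths are in m, angles in degrees, forces in N, time in s.
With the tool pointing down it reaches from about 0.425 to 0.95 m from the base axis. Payload 3.5 kg.
Tool frame: the origin (TCP) lies midway between the tips of the shut fingers; the grasp point (between the pads) lies ctrl.grip_point_offset behind it (ctrl.grip_point_offset is the distance from the TCP to the grasp point, in m); z points along the fingers, y is the line along which they close (so a half turn about z gives the same grasp; the last joint's range is limited). The gripper opens to 85 mm and grips with 20 to 120 N. Pads are 22 mm wide; open, the fingers measure 114 mm over their backs; the gripper's body (76 mm by 85 mm) begins 54 mm behind the grasp point. The pads swing forward as they close: fully open they stand 13 mm farther back than shut.
Start: joints at [54.488, 16.404, 90.338, -0, 73.258, -8.594], TCP at [0.306, 0.602, 0.231] pointing down, gripper open.
Joint ranges: [-158.93, 158.93], [-51.34, 127.21], [12.03, 142.37], [-87.48, 267.48], [13.55, 161.25], [-162.69, 162.69]. Speed limits (degrees/s): [159.86, 159.86, 180, 180, 180, 180].

INTERFACE

Orientations are given as a 3x3 rotation matrix whose columns are the frame's x, y, z axes.
In Python, from plant import ctrl, vision gives the robot as it stands. The module is installed in compiled form; this text tells all that it offers.
- The arm moves only by the tool drive_tool, never from a script. Its argument "plan" is one flat list of numbers, 4 for each row, row after row: the shift along the tool's x, y, z as a fraction of full scale, then the turn about the tool's z as a fraction of full scale. In form: [dx, dy, dz, turn, dx, dy, dz, turn, ...]. A call has 1 to 5 rows; each row is the pose to reach, as a shift and turn from the pose commanded when the call began, along the tool's axes at that moment; what a row does not reach only later rows make up. Full scale, the value 1, is 1 m for a shift and 45 degrees for a turn. A row lasts 1/10 s, in which the tool goes at most 50 mm and 8.59 degrees, less where a joint would pass 70% of its speed; a pose out of reach is approached as far as the arm can. A call with a number of a shift or a turn outside -1 to 1 is refused whole. A call with a gripper value outside its range is refused whole. "grip" is the opening, from -1 (shut) to 1 (fully open), set as the call begins (left out, the last holds). The fingers move at their own pace and stop on an object; "grip_force" is the grip in N (left out, the last holds). Time passes only in rows, so rows that repeat a pose let the fingers close. It gives the time, the measured TCP pose, the force, the opening and the grip force at its end, in the units of the state.
- ctrl.read_state(): the state, without advancing time (a new reading comes with each control period).
- vision.capture(name): name is "side" or "top"; returns the picture (480x640x3 uint8, red, green, blue); there is no depth.
- vision.camera_info(name): a dict with "camera_matrix" (3x3 intrinsics, pixels), "D" ([k1, k2, p1, p2, k3] as OpenCV has them; the pictures are not rectified), "camera_from_world" (4x4, takes a point from world to camera coordinates). Camera axes: x right, y up, looking along -z (the intrinsics and any distortion apply to the point x, -y, -z); pixel columns grow to the right and rows downward; lengths in m; the calibration is good to about 2 mm. A picture is of the moment at which its call begins. camera_info takes no time and is no camera call.
- ctrl.sign_off(): hands the job in; it is judged then, once.
The state is a dict: "time_s": time; "joints": joint angles; "dq": joint speeds; "joint_efforts": joint torques, N m; "ee_pos": TCP position; "ee_rot": TCP orientation; "contact_force": force on the tool from outside, world axes, zero at the start; "moment": the same for the moment, N m; "gripper_width": finger opening in m; "finger_force": force on a finger pad.
Only numpy, scipy, OpenCV 4.12 (cv2) and the standard library are available. Lean on these libraries where they do the work, as an engineer would, in place of code of your own. Each camera call takes 0.05 s, during which the arm holds its last target. There are 200 camera calls.

TASK

Sort the five loose parts of the stripped amplifier into their trays: both black capacitors into the square tray, standing upright; both aluminium knobs into the round dish, flat and face up; and the finned heat sink into the long tray, flat on its base with the fins up. Set each part down on the floor of its tray rather than dropping it in, and leave the solder reel and the glue bottle undisturbed.

Things in the scene. Friction and masses are not known exactly. Their poses are not given: they have to be found in the camera images.
- cap_tall: Tall filter capacitor, standing: a black plastic-sleeved cylinder with a bare metal top, 35 mm diameter, 65 mm high (plus two small terminals, 5 mm). Origin: centre of the underside; z up. Belongs in the square tray.
- cap_short: Short filter capacitor, standing: same look, 35 mm diameter, 40 mm high (plus two 5 mm terminals). Origin: centre of the underside; z up. Belongs in the square tray.
- knob_large: Large volume knob: a plain aluminium disc 44 mm in diameter, 24 mm high, straight sides with a 3 mm bevel at the top, and a thin dark pointer line on its face, which is up. Origin: centre of the underside; z up. Belongs in the round dish.
- knob_small: Small tone knob: same look, 28 mm diameter, 24 mm high, face with pointer line up. Origin: centre of the underside; z up. Belongs in the round dish.
- heat_sink: Finned heat sink, bare aluminium, 60 mm (its x) by 40 mm (its y) by 30 mm high: a 5 mm base plate and six upright fins that run along x; the two outer fins are its flat long sides, so it can be gripped across its 40 mm width. Origin: centre of the underside; z up. Fins up. Belongs in the long tray.
- dish: Round steel parts dish, fixed to the bench. 168 mm across the rim, 22 mm high, wall 3 mm leaning slightly outward; flat floor 5 mm above the bench, about 150 mm across. Origin: centre of the underside; z up. 
- square_tray: Square grey plastic tray, fixed to the bench. 150 x 150 mm outside, 25 mm high, walls and floor 4 mm thick (floor 4 mm above the bench), no dividers; sides along its x and y. Origin: centre of the underside; z up. 
- long_tray: Long grey plastic tray, fixed to the bench. 100 mm (its x) by 180 mm (its y) outside, 25 mm high, walls and floor 4 mm thick (floor 4 mm above the bench), no dividers. Origin: centre of the underside; z up. 
- solder_reel: Bystander: reel of solder lying flat, black flanges, 44 mm diameter, 30 mm high. Origin: centre of the underside; z up. Leave it where it is.
- glue_bottle: Bystander: small orange glue bottle with a pointed white nozzle, standing, 34 mm diameter, 70 mm high. Origin: centre of the underside; z up. Leave it standing where it is.
Things that resemble listed ones, but are neither listed nor needed, are in the scene too. What is shaped like the heat_sink but pink is not meant.

How it is judged (in metres and radians):
At the end, for the whole second after the job is handed in: Capacitors upright in the square tray, knobs face up in the round dish, heat sink fins up in the long tray: each on the floor of its tray (underside within 7 mm of it), inside the walls, within 0.2 rad of upright, released and at rest; reel and glue bottle within 20 mm of their start (x of cap_tall in the frame of square_tray between -0.066 and 0.066 m and y of cap_tall in the frame of square_tray between -0.066 and 0.066 m and z of each of cap_tall, cap_short in the frame of square_tray below 0.012 m and angle between each of cap_tall, cap_short, knob_large, knob_small, heat_sink's own z axis and vertical below 0.2 rad and linear speed of each of cap_tall, cap_short, knob_large, knob_small, heat_sink below 0.02 m/s and angular speed of each of cap_tall, cap_short, knob_large, knob_small, heat_sink below 0.2 rad/s and contact force between the fingers and cap_tall below 0.05 N and x of cap_short in the frame of square_tray between -0.066 and 0.066 m and y of cap_short in the frame of square_tray between -0.066 and 0.066 m and contact force between the fingers and cap_short below 0.05 N and horizontal distance between each of knob_large, knob_small and dish below 0.07 m and z of each of knob_large, knob_small in the frame of dish below 0.012 m and contact force between the fingers and knob_large below 0.05 N and contact force between the fingers and knob_small below 0.05 N and x of heat_sink in the frame of long_tray between -0.042 and 0.042 m and y of heat_sink in the frame of long_tray between -0.082 and 0.082 m and z of heat_sink in the frame of long_tray below 0.012 m and contact force between the fingers and heat_sink below 0.05 N); the robot touches nothing.
It fails at once if the solder reel moved more than 20 mm (distance of solder_reel from where it was at the start of the episode above 0.02 m).
It fails at once if the glue bottle moved more than 20 mm or tipped over (distance of glue_bottle from where it was at the start of the episode above 0.02 m or angle between glue_bottle's own z axis and vertical above 0.5 rad).
It fails at once if a part was dropped: let go over its tray with its underside more than 25 mm above the tray's floor ((horizontal distance between cap_tall and square_tray below 0.08 m and z of cap_tall in the frame of square_tray above 0.03 m and contact force between each of the arm, the fingers and cap_tall below 0.01 N) or (horizontal distance between cap_short and square_tray below 0.08 m and z of cap_short in the frame of square_tray above 0.03 m and contact force between each of the arm, the fingers and cap_short below 0.01 N) or (horizontal distance between knob_large and dish below 0.08 m and z of knob_large in the frame of dish above 0.03 m and contact force between each of the arm, the fingers and knob_large below 0.01 N) or (horizontal distance between knob_small and dish below 0.08 m and z of knob_small in the frame of dish above 0.03 m and contact force between each of the arm, the fingers and knob_small below 0.01 N) or (horizontal distance between heat_sink and long_tray below 0.08 m and z of heat_sink in the frame of long_tray above 0.03 m and contact force between each of the arm, the fingers and heat_sink below 0.01 N)).
It also fails if it takes over 128 s, if anything falls off the work surface, if the arm or the gripper's body presses on something with over 40 N, if the wrist force passes 120 N, or if a joint passes its speed limit or range.

## Working session

There is one attempt and no reset: what is moved stays moved. The work goes in short steps, Python scripts to look and compute and a tool call to move; the robot and the scene stay as the last step left them, time stands still between calls to the robot, and variables do not carry over. Pictures are saved under pics/ and viewed, at most 14 in all, crops included, and the job is handed in when it is done.

Besides the shell and the picture viewer there is one more tool, called after "Call:" as a command line: name --argument value ..., lists and objects as JSON in quotes. drive_tool: Moves the arm, as the interface text tells. Shift numbers are shares of 1 m and turn numbers shares of 45 degrees, none past 1 either way. Its arguments: {"type":"object","properties":{"plan":{"type":"array","items":{"type":"number"}},"grip":{"type":"number"},"grip_force":{"type":"number"}},"required":["plan"]}

```bash
mkdir -p pics; python3 - <<'E'
from plant import ctrl, vision
import cv2
s=ctrl.read_state()
for k in s: print(k,s[k])
print(ctrl.grip_point_offset)
for n in("top","side"):
    print(n,vision.camera_info(n))
    im=vision.capture(n); cv2.imwrite(f"pics/{n}0.png",im[...,::-1])
E
```

```text
time_s 0.0
joints [ 5.44880710e+01  1.64555324e+01  9.04221550e+01 -1.17227448e-04
  7.32593950e+01 -8.59580033e+00]
dq [ 0.06404609  0.11867016  0.03192877  0.05775537 -0.01971513  0.04504001]
joint_efforts [ 1.12697329e-03 -4.05970645e+01 -2.92634547e+01 -7.05614639e-05
  5.61677531e-03 -1.20462241e-05]
ee_pos [0.30516644 0.6013426  0.22992901]
ee_rot [[-8.91670155e-01  4.52683562e-01 -1.38816394e-03]
 [ 4.52685550e-01  8.91668097e-01 -1.94865027e-03]
 [ 3.55659556e-04 -2.36595505e-03 -9.99997138e-01]]
contact_force [-1.73387499  0.40773984  0.2880061 ]
moment [-0.01095101  0.02207448  0.02022519]
finger_force 0.0
gripper_width 0.08523023907441915
0.0187
top {'camera_matrix': array([[553.76145499,   0.        , 316.35832431],
       [  0.        , 553.76145499, 239.41969484],
       [  0.        ,   0.        ,   1.        ]]), 'D': array([0.03709148, 0.        , 0.        , 0.        , 0.        ]), 'camera_from_world': array([[ 0.01881172, -0.99982202, -0.00143186, -0.02239103],
       [ 0.98920435,  0.01840374,  0.14538242, -0.48116919],
       [-0.14533019, -0.0041513 ,  0.9893745 , -1.05452623],
       [ 0.        ,  0.        ,  0.        ,  1.        ]])}
side {'camera_matrix': array([[519.45478498,   0.        , 317.38718274],
       [  0.        , 519.45478498, 232.32092786],
       [  0.        ,   0.        ,   1.        ]]), 'D': array([0.01407574, 0.        , 0.        , 0.        , 0.        ]), 'camera_from_world': array([[ 0.8607    , -0.50898864, -0.01122838, -0.40744379],
       [ 0.30677347,  0.50090047,  0.80931376, -0.20674518],
       [-0.40630721, -0.70002092,  0.58726924, -0.76856539],
       [ 0.        ,  0.        ,  0.        ,  1.        ]])}
```

View pics/top0.png

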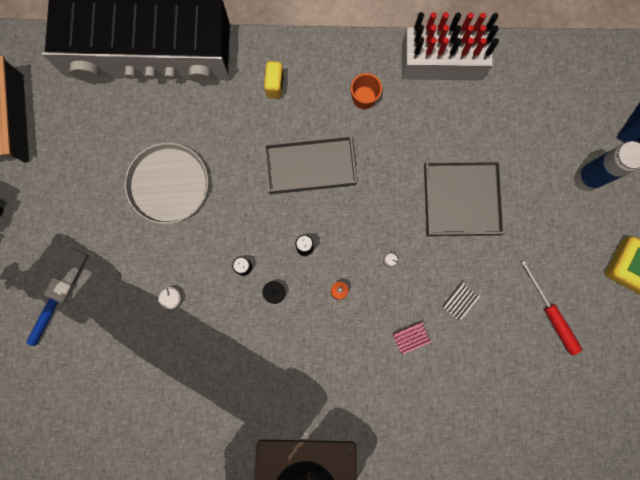

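View pics/side0.png

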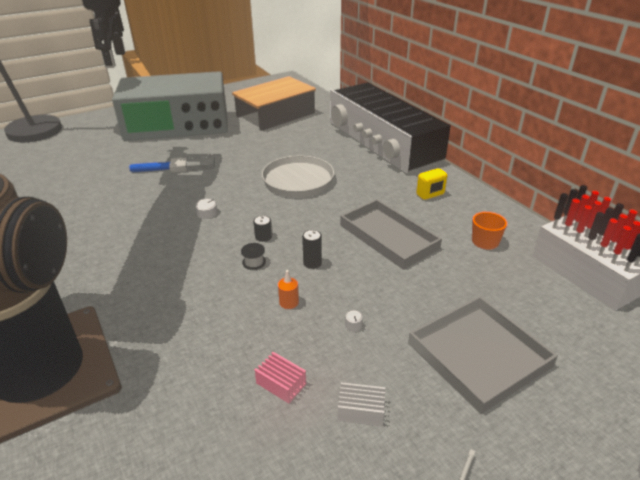

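The top view shows the dish (168,183), long tray (311,165), square tray (463,199), tall cap (305,244), short cap (242,266), reel (274,292), glue (340,290), large knob (170,298), small knob (391,260), silver heat sink (461,300) and the pink decoy (412,337). The side view agrees with this.

```bash
cat > h.py <<'E'
import numpy as np, cv2
from plant import ctrl, vision
def px2w(n,uv,z):
    c=vision.camera_info(n); uv=np.asarray(uv,float).reshape(-1,1,2)
    p=cv2.undistortPoints(uv,c["camera_matrix"],np.array(c["D"])).reshape(-1,2)
    T=c["camera_from_world"]; R=T[:3,:3]; o=-R.T@T[:3,3]
    d=np.c_[p[:,0],-p[:,1],-np.ones(len(p))]@R
    return o+d*((z-o[2])/d[:,2])[:,None]
def w2px(n,P):
    c=vision.camera_info(n); T=c["camera_from_world"]
    q=np.atleast_2d(P)@T[:3,:3].T+T[:3,3]; q=q*[1,-1,-1]
    return cv2.projectPoints(q,np.zeros(3),np.zeros(3),c["camera_matrix"],np.array(c["D"]))[0].reshape(-1,2)
E
cat > m.py <<'E'
from h import *
im=cv2.imread("pics/top0.png"); hsv=cv2.cvtColor(im,cv2.COLOR_BGR2HSV)
def blob(m,c,r):
    roi=np.zeros_like(m); cv2.rectangle(roi,(c[0]-r,c[1]-r),(c[0]+r,c[1]+r),255,-1)
    m=cv2.morphologyEx(m&roi,cv2.MORPH_CLOSE,np.ones((7,7)))
    k=max(cv2.findContours(m,0,2)[0],key=cv2.contourArea); return k
white=cv2.inRange(hsv,(0,0,140),(180,60,255))
for n,c,z,r in [("tall",(305,244),.065,14),("short",(242,266),.04,14),("kl",(170,298),.022,17),("ks",(391,260),.022,14),("sink",(461,300),.03,26)]:
    k=blob(white,c,r); w=px2w("top",k[:,0,:],z)[:,:2].astype(np.float32)
    (x,y),(a,b),t=cv2.minAreaRect(w); cc=cv2.minEnclosingCircle(w)
    print(n,np.round([x,y,a,b,t],4),"circ",np.round([*cc[0],cc[1]*2],4), "reach",np.hypot(x,y).round(3))
    if n=="sink": print(cv2.boxPoints(((x,y),(a,b),t)))
# trays: dark rim outline
for n,c,r,z in [("dish",(168,183),46,.022),("long",(311,165),50,.025),("sq",(463,199),45,.025)]:
    e=cv2.Canny(cv2.GaussianBlur(im,(3,3),0),40,120); roi=np.zeros_like(e); cv2.rectangle(roi,(c[0]-r,c[1]-r),(c[0]+r,c[1]+r),255,-1)
    e=cv2.morphologyEx(e&roi,cv2.MORPH_CLOSE,np.ones((5,5)))
    k=max(cv2.findContours(e,0,2)[0],key=lambda k:cv2.contourArea(cv2.convexHull(k)))
    w=px2w("top",k[:,0,:],z)[:,:2].astype(np.float32)
    print(n,np.round(np.hstack([*map(np.ravel,cv2.minAreaRect(w))]),4),"circ",cv2.minEnclosingCircle(w))
for n,c,z in [("reel",(274,292),.03),("glue",(340,290),.06)]: print(n,px2w("top",c,z))
print(w2px("top",ctrl.read_state()["ee_pos"]),w2px("side",ctrl.read_state()["ee_pos"]))
E
python3 m.py
```

```text
tall [4.68600e-01 7.30000e-03 5.17000e-02 2.77000e-02 6.64925e+01] circ [0.467  0.0081 0.056 ] reach 0.469
short [0.4279 0.1322 0.0274 0.0272 2.1296] circ [0.4288 0.1332 0.0302] reach 0.448
kl [3.6400e-01 2.7310e-01 4.2500e-02 3.9000e-02 6.8104e+01] circ [0.364  0.2728 0.0441] reach 0.455
ks [ 4.47700e-01 -1.56200e-01  4.60000e-02  2.51000e-02  7.88345e+01] circ [ 0.4549 -0.1574  0.047 ] reach 0.474
sink [ 0.3666 -0.2938  0.05    0.0701 49.3778] circ [ 0.3644 -0.2973  0.0774] reach 0.47
[[ 0.32370415 -0.2899546 ]
 [ 0.37689963 -0.3355844 ]
 [ 0.40942273 -0.29766876]
 [ 0.35622725 -0.25203896]]
dish [0.595  0.2868 0.1718 0.1719 9.9202] circ ((0.5962418913841248, 0.2887305021286011), 0.09057410806417465)
long [ 6.353e-01 -3.000e-04  1.044e-01  1.853e-01  7.153e+00] circ ((0.6343942880630493, -0.0002455674111843109), 0.10423464328050613)
sq [ 0.5681 -0.309   0.157   0.1645  0.8956] circ ((0.5680810213088989, -0.3091151714324951), 0.11204323917627335)
reel [[0.37715722 0.06723398 0.03      ]]
glue [[ 0.38176778 -0.06013351  0.06      ]]
[[-83.10411355 326.48452455]] [[116.8082567   66.75032574]]
```

```bash
python3 - <<'E'
import cv2,numpy as np
im=cv2.imread("pics/top0.png")
t=[cv2.resize(im[y-25:y+25,x-25:x+25],(260,260),interpolation=cv2.INTER_CUBIC) for x,y in[(305,244),(242,266),(170,298),(391,260),(461,300),(340,290)]]
cv2.imwrite("pics/crop.png",np.vstack([np.hstack(t[:3]),np.hstack(t[3:])]))
E
```

```text
(no output)
```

View pics/crop.png

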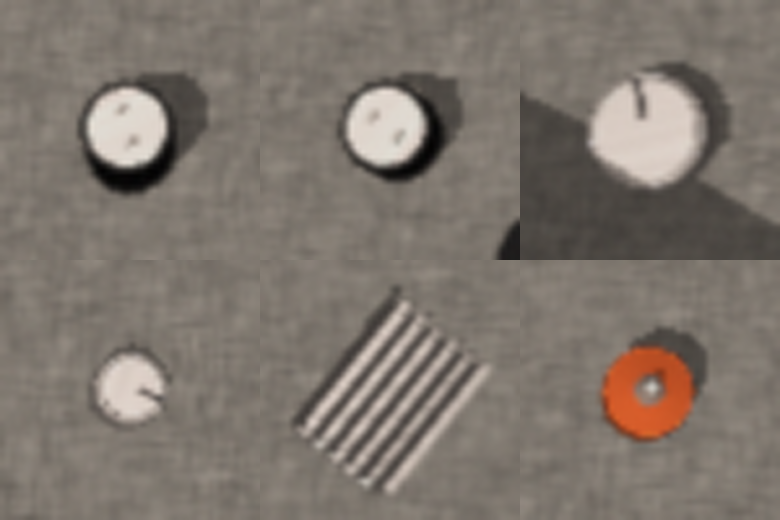

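The crop shows the top faces clean and bright against the mat. The cap tops are at about (304.5,249)−(0,0) and (241,265), so a higher threshold should isolate them.

```bash
sed -i 's/(0,0,140)/(0,0,165)/; s/np.ones((7,7))/np.ones((5,5))/' m.py; python3 m.py | head -9
```

```text
tall [0.4698 0.01   0.027  0.0268 1.1587] circ [0.4698 0.01   0.0283] reach 0.47
short [4.27800e-01 1.33100e-01 2.65000e-02 2.59000e-02 4.65672e+01] circ [0.4279 0.1324 0.0285] reach 0.448
kl [3.63300e-01 2.72700e-01 3.80000e-02 3.64000e-02 4.72596e+01] circ [0.3625 0.2732 0.0402] reach 0.454
ks [ 4.46900e-01 -1.60800e-01  2.18000e-02  2.39000e-02  8.98587e+01] circ [ 0.4466 -0.1613  0.0257] reach 0.475
sink [ 3.65800e-01 -2.97100e-01  4.01000e-02  6.35000e-02  5.09526e+01] circ [ 0.3669 -0.298   0.0706] reach 0.471
[[ 0.328517   -0.29263347]
 [ 0.3778191  -0.33262515]
 [ 0.40305397 -0.30151534]
 [ 0.35375187 -0.26152366]]
```

Call:
drive_tool --plan '[-0.1,-0.134,0,-0.598,-0.1,-0.134,0,-0.598,-0.1,-0.134,0,-0.598,-0.1,-0.134,0,-0.598,-0.1,-0.134,0,-0.598]' --grip 0.7 --grip_force 40

```text
time_s: 0.6
ee_pos: [0.3342, 0.435, 0.2309]
ee_rot: [[-1.0, 0.003, -0.001], [0.003, 1.0, -0.001], [0.001, -0.001, -1.0]]
contact_force: [-0.4, 0.5, -0.3]
gripper_width: 0.0727
finger_force: 0.0
```

Call:
drive_tool --plan '[-0.029,-0.162,0.13,0,-0.029,-0.162,0.13,0,-0.029,-0.162,0.13,0,-0.029,-0.162,0.13,0,-0.029,-0.162,0.13,0]'

```text
time_s: 1.1
ee_pos: [0.3604, 0.2722, 0.0971]
ee_rot: [[-1.0, 0.003, -0.008], [0.003, 1.0, -0.004], [0.008, -0.004, -1.0]]
contact_force: [-0.7, 1.1, -0.3]
gripper_width: 0.0727
finger_force: 0.0
```

```bash
python3 - <<'E'
from h import *
a=vision.capture("top")[...,::-1]; b=vision.capture("side")[...,::-1]
s=ctrl.read_state(); print(s["ee_pos"],w2px("top",s["ee_pos"]),w2px("side",s["ee_pos"]))
cv2.imwrite("pics/a1.png",np.hstack([cv2.resize(a[230:380,100:250],(400,400)),cv2.resize(b[120:270,130:280],(400,400))]))
E
```

```text
[0.36249374 0.27467661 0.10007266] [[156.51474902 296.11636901]] [[200.26969751 171.36117307]]
```

View pics/a1.png

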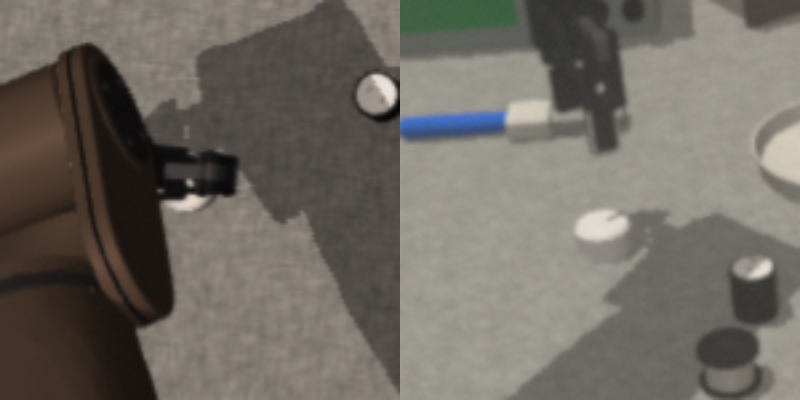

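The gripper hangs right above the large knob: in the top view the knob is under the fingers, at about (170,298), and in the side view it is directly below the tips. I'll descend and grip.

Call:
drive_tool --plan '[0,0,0.035,0,0,0,0.06,0,0,0,0.085,0,0,0,0.095,0,0,0,0.095,0]'

```text
time_s: 1.7
ee_pos: [0.3629, 0.2763, 0.0061]
ee_rot: [[-1.0, -0.001, -0.001], [-0.001, 1.0, -0.0], [0.001, -0.0, -1.0]]
contact_force: [-0.8, 0.9, 0.2]
gripper_width: 0.0723
finger_force: 0.0
```

Call:
drive_tool --plan '[0,0,0,0,0,0,0,0,0,0,0,0,0,0,0,0,0,0,0,0]' --grip -1

```text
time_s: 2.2
ee_pos: [0.3647, 0.2761, 0.0083]
ee_rot: [[-1.0, 0.0, 0.003], [0.0, 1.0, 0.002], [-0.003, 0.002, -1.0]]
contact_force: [-1.0, 1.0, 5.4]
gripper_width: 0.0416
finger_force: 41.0
```

Call:
drive_tool --plan '[0,0,0,0,0,0,0,0,0,0,0,0,0,0,0,0,0,0,0,0]'

```text
time_s: 2.7
ee_pos: [0.3647, 0.2761, 0.0084]
ee_rot: [[-1.0, 0.0, 0.004], [0.0, 1.0, 0.002], [-0.004, 0.002, -1.0]]
contact_force: [-1.3, 1.2, 6.4]
gripper_width: 0.0418
finger_force: 41.0
```

The grip is high on the knob (bevel), so I'll reopen, go about 7 mm lower and regrip.

Call:
drive_tool --plan '[0,0,0,0,0,0,0,0,0,0,0,0,0,0.002,0.007,0,0,0.002,0.007,0]' --grip 0.5

```text
time_s: 3.2
ee_pos: [0.3622, 0.2768, -0.0018]
ee_rot: [[-1.0, 0.0, -0.002], [0.0, 1.0, -0.001], [0.002, -0.001, -1.0]]
contact_force: [-0.3, -0.2, 0.4]
gripper_width: 0.0642
finger_force: 0.0
```

Call:
drive_tool --plan '[0,0,0,0,0,0,0,0,0,0,0,0,0,0,0,0,0,0,0,0]' --grip -1

```text
time_s: 3.7
ee_pos: [0.363, 0.2771, -0.0007]
ee_rot: [[-1.0, 0.0, -0.0], [0.0, 1.0, -0.0], [0.0, -0.0, -1.0]]
contact_force: [0.5, 0.9, -0.7]
gripper_width: 0.0425
finger_force: 40.5
```

Call:
drive_tool --plan '[0,0,0,0,0,0,0,0,0,0,0,0,0,0,0,0,0,0,0,0]'

```text
time_s: 4.2
ee_pos: [0.363, 0.2771, -0.0007]
ee_rot: [[-1.0, 0.0, -0.0], [0.0, 1.0, -0.0], [0.0, -0.0, -1.0]]
contact_force: [-0.5, -0.5, -0.6]
gripper_width: 0.0423
finger_force: 40.5
```

Call:
drive_tool --plan '[0,0,-0.03,0,0,0,-0.07,0,-0.05,0.003,-0.08,0,-0.1,0.006,-0.08,0,-0.1,0.006,-0.08,0]'

```text
time_s: 4.7
ee_pos: [0.4693, 0.2835, 0.0813]
ee_rot: [[-1.0, 0.002, 0.007], [0.002, 1.0, 0.002], [-0.007, 0.002, -1.0]]
contact_force: [0.4, 0.6, -0.9]
gripper_width: 0.0422
finger_force: 40.9
```

Call:
drive_tool --plan '[-0.05,0.003,0,0,-0.1,0.006,0,0,-0.104,0.006,0,0,-0.104,0.006,0,0,-0.104,0.006,0,0]'

```text
time_s: 5.2
ee_pos: [0.5654, 0.2889, 0.0785]
ee_rot: [[-1.0, -0.0, -0.003], [-0.0, 1.0, -0.001], [0.003, -0.001, -1.0]]
contact_force: [-0.0, 0.6, 0.0]
gripper_width: 0.0421
finger_force: 40.9
```

```bash
python3 - <<'E'
from h import *
a=vision.capture("top")[...,::-1]; b=vision.capture("side")[...,::-1]
s=ctrl.read_state(); print(s["ee_pos"],s["gripper_width"],w2px("top",s["ee_pos"]),w2px("side",s["ee_pos"]))
cv2.imwrite("pics/a2.png",np.hstack([cv2.resize(a[110:260,95:245],(400,400)),cv2.resize(b[80:230,230:380],(400,400))]))
E
```

```text
[0.56523222 0.28918617 0.07903027] 0.04190318379931018 [[158.54319417 189.73107676]] [[286.31019707 153.32459509]]
```

View pics/a2.png

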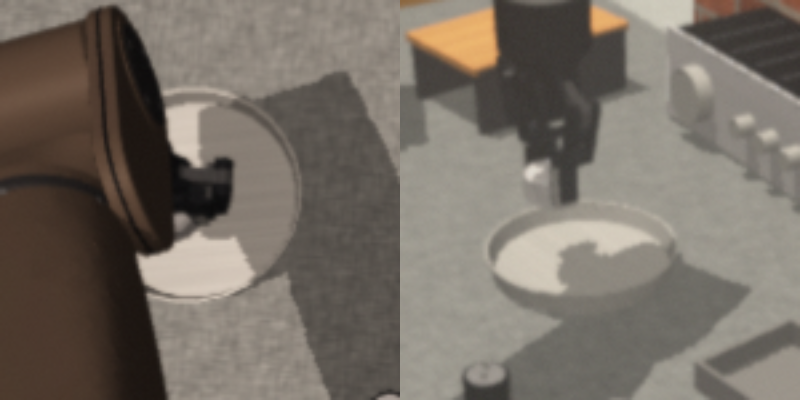

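The knob is held level over the near half of the dish. I'll lower it and release.

Call:
drive_tool --plan '[0,0,0.035,0,0,0,0.055,0,0,0,0.066,0,0,0,0.072,0,0,0,0.074,0]'

```text
time_s: 5.8
ee_pos: [0.5667, 0.2893, 0.0054]
ee_rot: [[-1.0, -0.0, 0.0], [-0.0, 1.0, 0.0], [-0.0, 0.0, -1.0]]
contact_force: [-0.3, 0.3, 0.2]
gripper_width: 0.0422
finger_force: 40.9
```

Call:
drive_tool --plan '[0,0,0,0,0,0,0.001,0,0,0,0.001,0]'

```text
time_s: 6.1
ee_pos: [0.5677, 0.2893, 0.0052]
ee_rot: [[-1.0, 0.0, 0.001], [0.0, 1.0, 0.0], [-0.001, 0.0, -1.0]]
contact_force: [0.2, -0.8, -1.0]
gripper_width: 0.0425
finger_force: 40.9
```

Call:
drive_tool --plan '[0,0,0,0,0,0,0,0,0,0,0,0,0,0,-0.03,0,0,0,-0.08,0]' --grip 0.5

```text
time_s: 6.6
ee_pos: [0.5637, 0.2879, 0.0805]
ee_rot: [[-1.0, 0.0, -0.01], [0.0, 1.0, -0.003], [0.01, -0.003, -1.0]]
contact_force: [0.3, 0.3, 0.9]
gripper_width: 0.0642
finger_force: 0.0
```

Call:
drive_tool --plan '[0.01,-0.04,-0.03,0,0.022,-0.08,-0.05,0,0.035,-0.125,-0.05,0,0.047,-0.17,-0.05,0,0.06,-0.22,-0.05,0]'

```text
time_s: 7.1
ee_pos: [0.5069, 0.0694, 0.135]
ee_rot: [[-1.0, -0.001, 0.002], [-0.001, 1.0, -0.0], [-0.002, -0.0, -1.0]]
contact_force: [0.6, -1.0, 0.5]
gripper_width: 0.0638
finger_force: 0.0
```

Call:
drive_tool --plan '[0.06,-0.225,0,0,0.06,-0.225,0,0,0.06,-0.225,0,0,0.06,-0.225,0,0,0.06,-0.225,0,0]'

```text
time_s: 7.6
ee_pos: [0.4465, -0.157, 0.1348]
ee_rot: [[-1.0, 0.002, 0.001], [0.002, 1.0, -0.001], [-0.001, -0.001, -1.0]]
contact_force: [1.4, 0.0, 0.2]
gripper_width: 0.0641
finger_force: 0.0
```

```bash
python3 - <<'E'
from h import *
a=vision.capture("top")[...,::-1]; b=vision.capture("side")[...,::-1]
s=ctrl.read_state(); print(s["ee_pos"],s["gripper_width"],w2px("side",[.447,-.161,.024]))
cv2.imwrite("pics/a3.png",np.hstack([cv2.resize(a[110:260,95:245],(400,400)),cv2.resize(b[220:370,280:430],(400,400))]))
E
```

```text
[ 0.44675554 -0.15783741  0.13490144] 0.0640487069870076 [[354.60380862 314.8992964 ]]
```

View pics/a3.png

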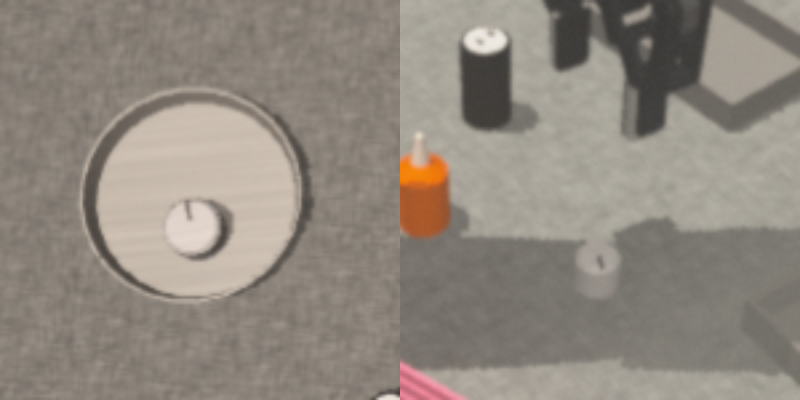

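The large knob stands face up in the dish at crop (195,228). The small knob's top is at side pixel (354,316), against a predicted (354.6,314.9). I'll go down on it.

Call:
drive_tool --plan '[0,-0.003,0.045,0,0,-0.003,0.085,0,0,-0.003,0.115,0,0,-0.003,0.13,0,0,-0.003,0.134,0]'

```text
time_s: 8.2
ee_pos: [0.4459, -0.1556, -0.0018]
ee_rot: [[-1.0, -0.0, -0.004], [-0.001, 1.0, 0.003], [0.004, 0.003, -1.0]]
contact_force: [0.3, 0.4, -0.7]
gripper_width: 0.0642
finger_force: 0.0
```

Call:
drive_tool --plan '[0,0,0,0,0,0,0,0,0,0,0,0,0,0,0,0,0,0,0,0]' --grip -1

```text
time_s: 8.7
ee_pos: [0.4487, -0.1579, 0.002]
ee_rot: [[-1.0, 0.0, 0.003], [0.0, 1.0, -0.001], [-0.003, -0.001, -1.0]]
contact_force: [1.0, 1.3, 6.4]
gripper_width: 0.0259
finger_force: 39.8
```

Call:
drive_tool --plan '[0,0,0,0,0,0,0,0,0,0,0,0]'

```text
time_s: 9.0
ee_pos: [0.4487, -0.1579, 0.002]
ee_rot: [[-1.0, 0.0, 0.003], [0.0, 1.0, -0.001], [-0.003, -0.001, -1.0]]
contact_force: [-0.5, 1.0, 6.2]
gripper_width: 0.0256
finger_force: 39.8
```

Call:
drive_tool --plan '[0,0,-0.03,0,0,0,-0.07,0,0,0,-0.11,0,-0.02,0.04,-0.14,0,-0.037,0.087,-0.14,0]'

```text
time_s: 9.5
ee_pos: [0.4869, -0.075, 0.146]
ee_rot: [[-1.0, 0.004, 0.011], [0.004, 1.0, -0.004], [-0.011, -0.004, -1.0]]
contact_force: [0.4, 0.2, -0.6]
gripper_width: 0.0258
finger_force: 39.6
```

Call:
drive_tool --plan '[-0.018,0.045,0,0,-0.036,0.09,0,0,-0.054,0.135,0,0,-0.073,0.18,0,0,-0.073,0.18,0,0]'

```text
time_s: 10.0
ee_pos: [0.5575, 0.1114, 0.1406]
ee_rot: [[-1.0, -0.006, 0.002], [-0.006, 1.0, 0.001], [-0.002, 0.001, -1.0]]
contact_force: [0.2, -1.4, -0.8]
gripper_width: 0.0261
finger_force: 39.6
```

Call:
drive_tool --plan '[-0.018,0.045,0,0,-0.036,0.09,0,0,-0.054,0.135,0,0,-0.073,0.18,0,0,-0.073,0.18,0,0]'

```text
time_s: 10.5
ee_pos: [0.6302, 0.2909, 0.1396]
ee_rot: [[-1.0, -0.004, 0.001], [-0.004, 1.0, 0.001], [-0.001, 0.001, -1.0]]
contact_force: [-0.8, -0.4, -0.2]
gripper_width: 0.0259
finger_force: 39.7
```

Call:
drive_tool --plan '[0,-0.001,0.045,0,0,-0.001,0.085,0,0,-0.001,0.115,0,0,-0.001,0.128,0,0,-0.001,0.131,0]'

```text
time_s: 11.0
ee_pos: [0.6287, 0.2846, 0.0081]
ee_rot: [[-1.0, 0.001, -0.002], [0.001, 1.0, -0.001], [0.002, -0.001, -1.0]]
contact_force: [-0.6, 0.8, -0.7]
gripper_width: 0.0256
finger_force: 39.7
```

Call:
drive_tool --plan '[0,0,0,0,0,0,0.001,0,0,0,0.001,0]'

```text
time_s: 11.3
ee_pos: [0.6304, 0.2858, 0.0099]
ee_rot: [[-1.0, 0.0, 0.003], [0.0, 1.0, 0.001], [-0.003, 0.001, -1.0]]
contact_force: [0.1, 0.3, 0.1]
gripper_width: 0.026
finger_force: 39.7
```

Call:
drive_tool --plan '[0,0,0,0,0,0,0,0,0,0,0,0,0,0,-0.03,0,0,0,-0.08,0]' --grip 0.2

```text
time_s: 11.8
ee_pos: [0.6258, 0.2846, 0.0837]
ee_rot: [[-1.0, 0.0, -0.01], [0.0, 1.0, -0.003], [0.01, -0.003, -1.0]]
contact_force: [0.9, 0.6, 0.6]
gripper_width: 0.0515
finger_force: 0.0
```

Call:
drive_tool --plan '[0.035,-0.027,-0.02,0,0.072,-0.055,-0.02,0,0.11,-0.084,-0.02,0,0.145,-0.11,-0.02,0,0.18,-0.137,-0.02,0]' --grip 0.5

```text
time_s: 12.3
ee_pos: [0.4478, 0.1479, 0.1083]
ee_rot: [[-1.0, -0.0, 0.0], [-0.0, 1.0, -0.0], [-0.0, -0.0, -1.0]]
contact_force: [-0.1, -0.3, 1.0]
gripper_width: 0.0643
finger_force: 0.0
```

Call:
drive_tool --plan '[0.022,-0.017,0,0,0.022,-0.017,0,0,0.022,-0.017,0,0]'

```text
time_s: 12.6
ee_pos: [0.4276, 0.1316, 0.1088]
ee_rot: [[-1.0, 0.001, 0.002], [0.001, 1.0, 0.0], [-0.002, 0.0, -1.0]]
contact_force: [0.4, -0.1, 0.1]
gripper_width: 0.0641
finger_force: 0.0
```

```bash
python3 - <<'E'
from h import *
a=vision.capture("top")[...,::-1]; b=vision.capture("side")[...,::-1]
s=ctrl.read_state(); print(s["ee_pos"],s["gripper_width"],w2px("side",[.428,.1325,.04]))
cv2.imwrite("pics/a4.png",np.hstack([cv2.resize(a[110:310,95:295],(400,400)),cv2.resize(b[130:280,190:340],(400,400))]))
E
```

```text
[0.42853024 0.13206133 0.10891237] 0.06402501159367935 [[262.4641688  220.35814208]]
```

View pics/a4.png

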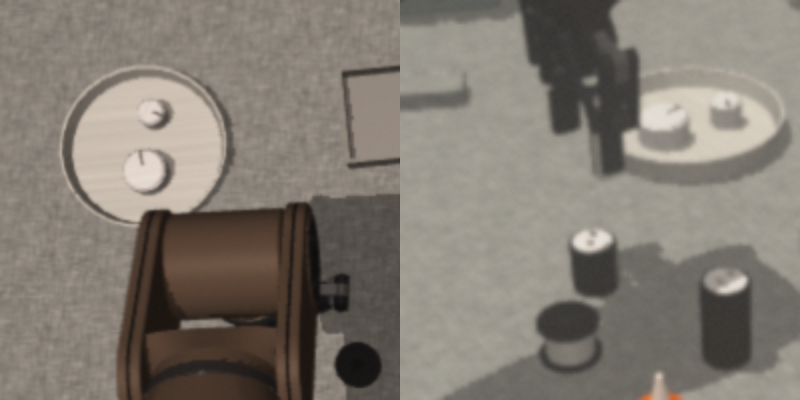

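Both knobs sit face up in the dish. The short cap's top is at side pixel (262.6,220), matching the prediction. I'll descend.

Call:
drive_tool --plan '[0,0,0.035,0,0,0,0.065,0,0,0,0.09,0,0,0,0.1,0,0,0,0.1,0]'

```text
time_s: 13.2
ee_pos: [0.4268, 0.132, 0.0069]
ee_rot: [[-1.0, -0.0, -0.003], [-0.0, 1.0, -0.0], [0.003, -0.0, -1.0]]
contact_force: [-0.2, 0.0, -0.5]
gripper_width: 0.0638
finger_force: 0.0
```

Call:
drive_tool --plan '[0,0,0,0,0,0,0,0,0,0,0,0,0,0,0,0,0,0,0,0]' --grip -1

```text
time_s: 13.7
ee_pos: [0.429, 0.1319, 0.0098]
ee_rot: [[-1.0, 0.0, 0.004], [0.0, 1.0, 0.0], [-0.004, 0.0, -1.0]]
contact_force: [-0.1, 0.7, 6.6]
gripper_width: 0.034
finger_force: 40.0
```

Call:
drive_tool --plan '[0,0,0,0,0,0,0,0]'

```text
time_s: 13.9
ee_pos: [0.4291, 0.1319, 0.0098]
ee_rot: [[-1.0, 0.0, 0.004], [0.0, 1.0, 0.0], [-0.004, 0.0, -1.0]]
contact_force: [0.1, 0.6, 6.5]
gripper_width: 0.0336
finger_force: 40.0
```

Call:
drive_tool --plan '[0,0,-0.03,0,0,0,-0.07,0,0,0,-0.11,0,0,0,-0.14,0,-0.011,-0.041,-0.14,0]'

```text
time_s: 14.4
ee_pos: [0.4406, 0.093, 0.1534]
ee_rot: [[-1.0, -0.006, 0.01], [-0.006, 1.0, 0.001], [-0.01, 0.001, -1.0]]
contact_force: [0.6, -0.2, -0.8]
gripper_width: 0.0335
finger_force: 40.0
```

Call:
drive_tool --plan '[-0.01,-0.04,0,0,-0.02,-0.08,0,0,-0.03,-0.12,0,0,-0.04,-0.16,0,0,-0.05,-0.2,0,0]'

```text
time_s: 14.9
ee_pos: [0.4879, -0.1108, 0.148]
ee_rot: [[-1.0, 0.0, -0.0], [0.0, 1.0, 0.0], [0.0, 0.0, -1.0]]
contact_force: [0.0, 0.4, 0.0]
gripper_width: 0.0342
finger_force: 40.0
```

Call:
drive_tool --plan '[-0.01,-0.04,0,0,-0.02,-0.08,0,0,-0.03,-0.12,0,0,-0.04,-0.16,0,0,-0.049,-0.2,0,0]'

```text
time_s: 15.4
ee_pos: [0.537, -0.3107, 0.1477]
ee_rot: [[-1.0, 0.0, -0.001], [0.0, 1.0, 0.001], [0.001, 0.001, -1.0]]
contact_force: [1.1, 0.4, -0.4]
gripper_width: 0.0343
finger_force: 40.0
```

Call:
drive_tool --plan '[0,0,0,0,0,0,0,0]'

```text
time_s: 15.6
ee_pos: [0.5366, -0.3096, 0.1474]
ee_rot: [[-1.0, 0.002, -0.001], [0.002, 1.0, 0.001], [0.001, 0.001, -1.0]]
contact_force: [0.4, 0.1, -0.8]
gripper_width: 0.0335
finger_force: 40.1
```

Call:
drive_tool --plan '[0,0,0.045,0,0,0,0.085,0,0,0,0.115,0,0,0,0.128,0,0,0,0.132,0]'

```text
time_s: 16.1
ee_pos: [0.5361, -0.3072, 0.0145]
ee_rot: [[-1.0, -0.001, -0.003], [-0.001, 1.0, 0.003], [0.003, 0.003, -1.0]]
contact_force: [0.1, 0.3, -0.5]
gripper_width: 0.0339
finger_force: 40.1
```

Call:
drive_tool --plan '[0,0,0,0,0,0,0.001,0,0,0,0.001,0]'

```text
time_s: 16.4
ee_pos: [0.5384, -0.3101, 0.0172]
ee_rot: [[-1.0, -0.0, 0.003], [-0.0, 1.0, -0.002], [-0.003, -0.002, -1.0]]
contact_force: [-0.1, -0.2, -0.3]
gripper_width: 0.0342
finger_force: 40.1
```

Call:
drive_tool --plan '[0,0,0,0,0,0,0,0,0,0,0,0,0,0,0,0,0,0,-0.03,0]' --grip 0.4

```text
time_s: 16.9
ee_pos: [0.5342, -0.3069, 0.0407]
ee_rot: [[-1.0, 0.0, -0.008], [0.0, 1.0, 0.006], [0.008, 0.006, -1.0]]
contact_force: [-0.8, -0.2, -0.7]
gripper_width: 0.0596
finger_force: 0.0
```

Call:
drive_tool --plan '[0,0,-0.045,0,0,0,-0.09,0,0,0.03,-0.12,0,0.01,0.07,-0.12,0,0.02,0.11,-0.12,0]'

```text
time_s: 17.4
ee_pos: [0.5178, -0.199, 0.1672]
ee_rot: [[-1.0, 0.001, 0.003], [0.001, 1.0, -0.002], [-0.003, -0.002, -1.0]]
contact_force: [0.4, 0.3, -0.3]
gripper_width: 0.0596
finger_force: 0.0
```

Call:
drive_tool --plan '[0.01,0.045,0,0,0.02,0.09,0,0,0.03,0.135,0,0,0.04,0.18,0,0,0.047,0.209,0,0]' --grip 0.5

```text
time_s: 17.9
ee_pos: [0.4691, 0.0122, 0.1651]
ee_rot: [[-1.0, -0.001, -0.0], [-0.001, 1.0, 0.001], [0.0, 0.001, -1.0]]
contact_force: [0.6, -0.4, -0.2]
gripper_width: 0.0642
finger_force: 0.0
```

Call:
drive_tool --plan '[0,0,0.03,0,0,0,0.06,0,0,0,0.06,0,0,0,0.06,0]'

```text
time_s: 18.3
ee_pos: [0.4701, 0.0097, 0.1053]
ee_rot: [[-1.0, 0.0, -0.001], [0.0, 1.0, 0.0], [0.001, 0.0, -1.0]]
contact_force: [0.4, 0.2, 0.5]
gripper_width: 0.0642
finger_force: 0.0
```

```bash
python3 - <<'E'
from h import *
a=vision.capture("top")[...,::-1]; b=vision.capture("side")[...,::-1]
s=ctrl.read_state(); print(s["ee_pos"],s["gripper_width"],w2px("side",[[.47,.01,.065],[.5365,-.309,.044]]))
cv2.imwrite("pics/a5.png",np.hstack([cv2.resize(a[140:260,400:520],(400,400)),cv2.resize(b[180:380,240:540],(400,267)).repeat(1,0) if 0 else cv2.resize(b[160:410,240:490],(400,400))]))
E
```

```text
[0.47156617 0.00926862 0.10688256] 0.06388463784114477 [[312.49984301 235.08912442]
 [464.96350144 345.10088973]]
```

View pics/a5.png

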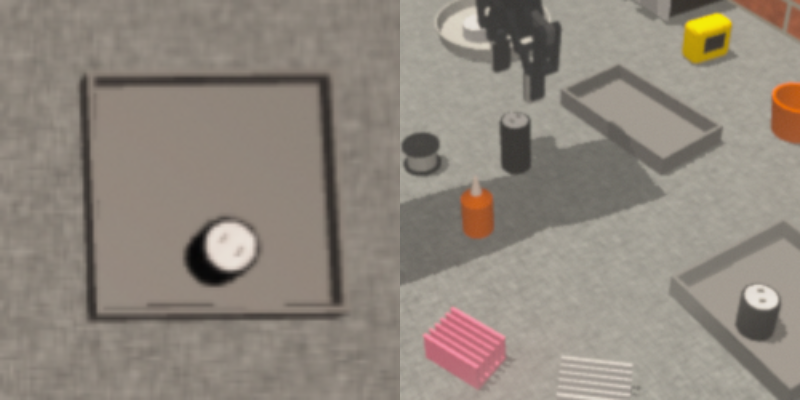

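The short cap stands in the square tray, nearer the robot and well inside the walls. The tall cap is under the gripper (side (312,235), as predicted). I'll descend.

Call:
drive_tool --plan '[0,0,0.035,0,0,0,0.06,0,0,0,0.08,0,0,0,0.084,0,0,0,0.084,0]'

```text
time_s: 18.9
ee_pos: [0.471, 0.0094, 0.0219]
ee_rot: [[-1.0, 0.001, 0.001], [0.001, 1.0, -0.0], [-0.001, -0.0, -1.0]]
contact_force: [0.5, 0.2, 0.7]
gripper_width: 0.064
finger_force: 0.0
```

Call:
drive_tool --plan '[0,0,0,0,0,0,0,0,0,0,0,0,0,0,0,0,0,0,0,0]' --grip -1

```text
time_s: 19.4
ee_pos: [0.4719, 0.0095, 0.023]
ee_rot: [[-1.0, 0.0, 0.003], [0.0, 1.0, -0.001], [-0.003, -0.001, -1.0]]
contact_force: [-0.7, 0.8, 6.4]
gripper_width: 0.0338
finger_force: 39.8
```

Call:
drive_tool --plan '[0,0,0,0,0,0,0,0]'

```text
time_s: 19.6
ee_pos: [0.4719, 0.0095, 0.023]
ee_rot: [[-1.0, 0.0, 0.003], [0.0, 1.0, -0.001], [-0.003, -0.001, -1.0]]
contact_force: [-0.7, 0.5, 5.9]
gripper_width: 0.034
finger_force: 39.9
```

Call:
drive_tool --plan '[0,0,-0.03,0,0,0,-0.07,0,0,0,-0.12,0,-0.015,-0.035,-0.12,0,-0.029,-0.069,-0.12,0]'

```text
time_s: 20.1
ee_pos: [0.5009, -0.0599, 0.1442]
ee_rot: [[-1.0, -0.002, 0.006], [-0.002, 1.0, -0.002], [-0.006, -0.002, -1.0]]
contact_force: [0.4, 0.3, -0.7]
gripper_width: 0.0342
finger_force: 40.1
```

Call:
drive_tool --plan '[-0.018,-0.045,0,0,-0.036,-0.09,0,0,-0.054,-0.135,0,0,-0.072,-0.18,0,0,-0.088,-0.22,0,0]'

```text
time_s: 20.6
ee_pos: [0.5875, -0.2815, 0.1409]
ee_rot: [[-1.0, 0.001, -0.0], [0.001, 1.0, -0.0], [0.0, -0.0, -1.0]]
contact_force: [0.5, 0.3, -0.9]
gripper_width: 0.0341
finger_force: 40.1
```

Call:
drive_tool --plan '[-0.012,-0.03,0,0,-0.012,-0.03,0,0,-0.012,-0.03,0,0,-0.012,-0.03,0,0]'

```text
time_s: 21.0
ee_pos: [0.5986, -0.3079, 0.1406]
ee_rot: [[-1.0, -0.001, -0.001], [-0.001, 1.0, 0.001], [0.001, 0.001, -1.0]]
contact_force: [0.1, 0.0, -1.9]
gripper_width: 0.0339
finger_force: 40.2
```

Call:
drive_tool --plan '[0,0,0.04,0,0,0,0.075,0,0,0,0.1,0,0,0,0.109,0,0,0,0.112,0]'

```text
time_s: 21.5
ee_pos: [0.5986, -0.3077, 0.0282]
ee_rot: [[-1.0, -0.001, -0.002], [-0.001, 1.0, 0.001], [0.002, 0.001, -1.0]]
contact_force: [0.3, 0.3, -0.9]
gripper_width: 0.0337
finger_force: 40.3
```

Call:
drive_tool --plan '[0,0,0,0,0,0,0.001,0,0,0,0.001,0]'

```text
time_s: 21.8
ee_pos: [0.6003, -0.3099, 0.0301]
ee_rot: [[-1.0, -0.0, 0.002], [-0.0, 1.0, -0.002], [-0.002, -0.002, -1.0]]
contact_force: [-0.1, 0.0, -0.9]
gripper_width: 0.0343
finger_force: 40.3
```

Call:
drive_tool --plan '[0,0,0,0,0,0,0,0,0,0,0,0,0,0,0,0,0,0,-0.03,0]' --grip 0.4

```text
time_s: 22.3
ee_pos: [0.596, -0.3071, 0.0532]
ee_rot: [[-1.0, 0.0, -0.008], [0.0, 1.0, 0.006], [0.008, 0.006, -1.0]]
contact_force: [-0.1, 0.7, -0.1]
gripper_width: 0.0594
finger_force: 0.0
```

Call:
drive_tool --plan '[0,0,-0.045,0,0,0,-0.09,0,0.02,0,-0.12,0,0.07,0,-0.12,0,0.12,0,-0.12,0]'

```text
time_s: 22.8
ee_pos: [0.4791, -0.3098, 0.1803]
ee_rot: [[-1.0, -0.001, 0.003], [-0.001, 1.0, -0.003], [-0.003, -0.003, -1.0]]
contact_force: [-0.8, -0.6, -0.2]
gripper_width: 0.06
finger_force: 0.0
```

Call:
drive_tool --plan '[0.03,0.003,0.02,0.18,0.06,0.006,0.04,0.36,0.09,0.009,0.06,0.54,0.113,0.0125,0.06,0.73,0.113,0.0125,0.06,0.867]' --grip 0.5

```text
time_s: 23.3
ee_pos: [0.3635, -0.2953, 0.1167]
ee_rot: [[-0.772, 0.635, -0.003], [0.635, 0.772, 0.003], [0.004, 0.0, -1.0]]
contact_force: [0.6, -0.4, 0.5]
gripper_width: 0.064
finger_force: 0.0
```

Call:
drive_tool --plan '[0,0,0,0,0,0,0,0,0,0,0,0]'

```text
time_s: 23.6
ee_pos: [0.3668, -0.2971, 0.1186]
ee_rot: [[-0.778, 0.628, 0.001], [0.628, 0.778, -0.001], [-0.001, -0.0, -1.0]]
contact_force: [-0.1, 0.4, -1.0]
gripper_width: 0.0643
finger_force: 0.0
```

```bash
python3 - <<'E'
from h import *
a=vision.capture("top")[...,::-1]; b=vision.capture("side")[...,::-1]
s=ctrl.read_state(); print(s["ee_pos"],s["gripper_width"],w2px("side",[[.366,-.297,.03]]))
cv2.imwrite("pics/a6.png",np.hstack([cv2.resize(a[140:340,390:590],(400,400)),cv2.resize(b[240:480,240:480],(400,400))]))
E
```

```text
[ 0.36671117 -0.29692208  0.11841702] 0.06412771519300145 [[361.31157451 396.98828117]]
```

View pics/a6.png

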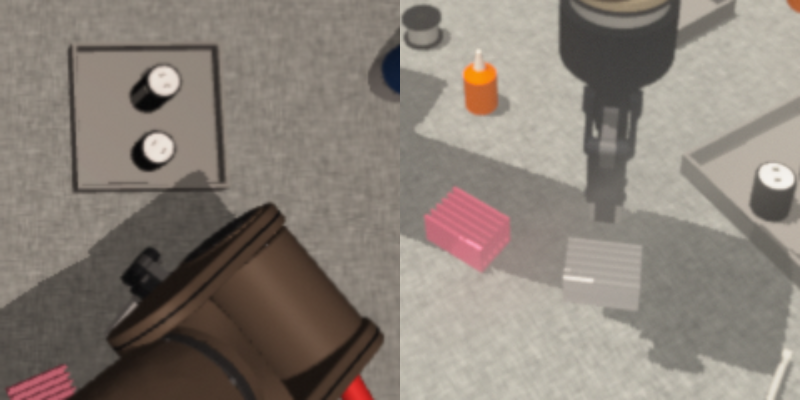

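Both caps stand in the square tray. The heat sink's top is at side pixel (362,394), against a predicted (361,397), and the gripper is aligned across its width.

Call:
drive_tool --plan '[0,0,0.045,0,0,0,0.08,0,0,0,0.105,0,0,0,0.115,0,0,0,0.115,0]'

```text
time_s: 24.2
ee_pos: [0.3657, -0.2959, 0.0019]
ee_rot: [[-0.777, 0.629, -0.002], [0.629, 0.777, 0.003], [0.003, 0.001, -1.0]]
contact_force: [0.4, 0.1, 0.8]
gripper_width: 0.064
finger_force: 0.0
```

Call:
drive_tool --plan '[0,0,0,0,0,0,0,0,0,0,0,0,0,0,0,0,0,0,0,0]' --grip -1

```text
time_s: 24.7
ee_pos: [0.3674, -0.2981, 0.005]
ee_rot: [[-0.777, 0.63, 0.002], [0.63, 0.777, -0.003], [-0.004, -0.001, -1.0]]
contact_force: [0.6, -0.8, 6.6]
gripper_width: 0.0391
finger_force: 42.7
```

Call:
drive_tool --plan '[0,0,0,0,0,0,0,0]'

```text
time_s: 24.9
ee_pos: [0.3674, -0.2981, 0.005]
ee_rot: [[-0.777, 0.63, 0.002], [0.63, 0.777, -0.003], [-0.004, -0.001, -1.0]]
contact_force: [-0.1, 1.1, 6.2]
gripper_width: 0.0389
finger_force: 42.7
```

Call:
drive_tool --plan '[0,0,-0.03,0,0,0,-0.07,-0.18,0,0,-0.11,-0.36,0,0,-0.13,-0.54,0,0,-0.13,-0.72]'

```text
time_s: 25.4
ee_pos: [0.3678, -0.2986, 0.1375]
ee_rot: [[-0.994, 0.109, 0.005], [0.109, 0.994, -0.006], [-0.006, -0.006, -1.0]]
contact_force: [-0.2, -0.9, -1.5]
gripper_width: 0.0393
finger_force: 41.9
```

Call:
drive_tool --plan '[0,0,0,-0.147,0,0,0,-0.147,0,0,0,-0.147]'

```text
time_s: 25.7
ee_pos: [0.366, -0.2964, 0.1329]
ee_rot: [[-1.0, 0.002, -0.001], [0.002, 1.0, 0.001], [0.001, 0.001, -1.0]]
contact_force: [-0.0, -0.2, -0.9]
gripper_width: 0.0392
finger_force: 41.9
```

Call:
drive_tool --plan '[-0.03,0.033,0,0,-0.06,0.066,0,0,-0.09,0.1,0,0,-0.12,0.133,0,0,-0.15,0.166,0,0]'

```text
time_s: 26.2
ee_pos: [0.517, -0.1292, 0.1328]
ee_rot: [[-1.0, 0.002, -0.001], [0.002, 1.0, 0.0], [0.001, 0.0, -1.0]]
contact_force: [-0.1, -1.0, -1.1]
gripper_width: 0.0394
finger_force: 41.9
```

Call:
drive_tool --plan '[-0.03,0.033,0,0,-0.06,0.066,0,0,-0.09,0.1,0,0,-0.118,0.131,0,-0.12,-0.118,0.131,0,-0.12]'

```text
time_s: 26.7
ee_pos: [0.6365, 0.0039, 0.1327]
ee_rot: [[-0.995, -0.098, 0.001], [-0.098, 0.995, 0.001], [-0.001, 0.001, -1.0]]
contact_force: [0.5, -0.2, -0.7]
gripper_width: 0.0395
finger_force: 41.8
```

```bash
python3 - <<'E'
from h import *
a=vision.capture("top")[...,::-1]; b=vision.capture("side")[...,::-1]
s=ctrl.read_state(); print(s["ee_pos"],s["ee_rot"][:,1],s["gripper_width"])
cv2.imwrite("pics/a7.png",np.hstack([cv2.resize(a[110:260,240:390],(400,400)),cv2.resize(b[110:290,320:500],(400,400))]))
E
```

```text
[0.63405597 0.0010119  0.13216752] [-9.40541843e-02  9.95567077e-01  6.87456091e-05] 0.0395206452979844
```

View pics/a7.png

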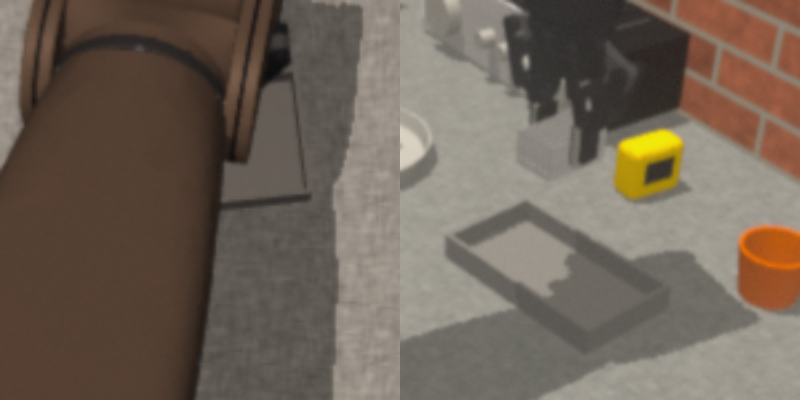

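The heat sink is held level above the tray and aligned with it. I'll lower and release.

Call:
drive_tool --plan '[0,0,0.045,0,0,0,0.08,0,0,0,0.105,0,0,0,0.118,0,0,0,0.122,0]'

```text
time_s: 27.3
ee_pos: [0.6325, -0.0007, 0.0094]
ee_rot: [[-0.996, -0.092, -0.004], [-0.092, 0.996, 0.0], [0.004, 0.001, -1.0]]
contact_force: [-0.0, 0.1, -1.3]
gripper_width: 0.0395
finger_force: 41.9
```

Call:
drive_tool --plan '[0,0,0,0,0,0,0.001,0,0,0,0.001,0]'

```text
time_s: 27.6
ee_pos: [0.6355, -0.0001, 0.012]
ee_rot: [[-0.996, -0.094, 0.003], [-0.094, 0.996, -0.001], [-0.003, -0.001, -1.0]]
contact_force: [-0.3, 0.4, -0.7]
gripper_width: 0.0393
finger_force: 41.9
```

Call:
drive_tool --plan '[0,0,0,0,0,0,0,0,0,0,0,0,0,0,0,0,0,0,-0.03,0]' --grip 0.5

```text
time_s: 28.1
ee_pos: [0.6304, 0.0008, 0.0357]
ee_rot: [[-0.996, -0.094, -0.01], [-0.094, 0.996, 0.002], [0.01, 0.002, -1.0]]
contact_force: [-0.7, 0.6, -0.4]
gripper_width: 0.0641
finger_force: 0.0
```

Call:
drive_tool --plan '[0,0,-0.045,0,0,0,-0.09,0,0,0,-0.15,0,0.05,0.04,-0.16,0,0.09,0.07,-0.16,0]'

```text
time_s: 28.6
ee_pos: [0.5539, 0.0525, 0.2034]
ee_rot: [[-0.996, -0.092, 0.008], [-0.092, 0.996, -0.0], [-0.008, -0.001, -1.0]]
contact_force: [0.4, 0.1, -0.3]
gripper_width: 0.0638
finger_force: 0.0
```

Call:
drive_tool --plan '[0.02,0.045,0,0,0.04,0.09,0,0,0.05,0.135,0,0,0.05,0.18,0,0,0.05,0.22,0,0]'

```text
time_s: 29.1
ee_pos: [0.4807, 0.269, 0.1994]
ee_rot: [[-0.996, -0.095, 0.001], [-0.095, 0.996, 0.0], [-0.001, 0.0, -1.0]]
contact_force: [1.2, 0.6, -0.6]
gripper_width: 0.0642
finger_force: 0.0
```

Call:
drive_tool --plan '[0,0.045,0,0,0,0.09,0,0,0,0.135,0,0,0,0.18,0,0,0,0.2,0,0]'

```text
time_s: 29.6
ee_pos: [0.4616, 0.4695, 0.1988]
ee_rot: [[-0.995, -0.097, -0.0], [-0.097, 0.995, 0.001], [-0.0, 0.001, -1.0]]
contact_force: [-0.4, 0.1, 0.7]
gripper_width: 0.0638
finger_force: 0.0
```

```bash
python3 - <<'E'
from h import *
import time
a=vision.capture("top")[...,::-1]; b=vision.capture("side")[...,::-1]
cv2.imwrite("pics/f.png",np.hstack([cv2.resize(a[100:340,100:540],(400,218)),cv2.resize(b,(400,300))[:218]]).repeat(2,0).repeat(2,1)[:, :800] if 0 else np.vstack([cv2.resize(a[110:350,100:540],(550,300)),cv2.resize(b[120:420,120:600],(550,300))[:300]]))
E
```

```text
(no output)
```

View pics/f.png

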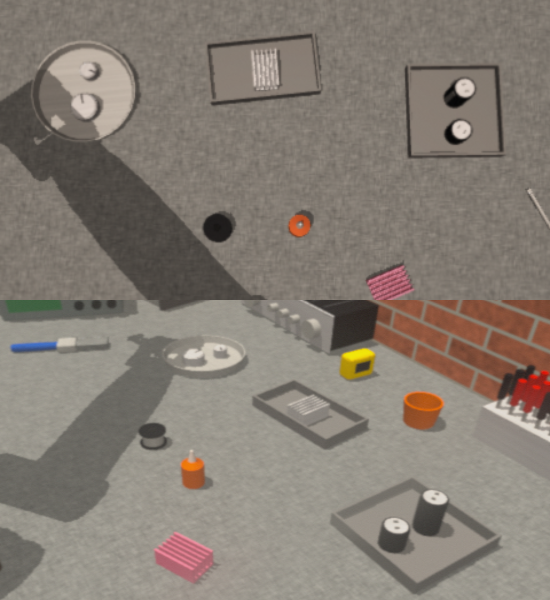

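All five parts are in their trays and upright. The reel (218,227) and glue bottle (300,225) in the crop are where they started. I'll let the arm settle and hand in.

Call:
drive_tool --plan '[0,0,0,0,0,0,0,0,0,0,0,0]'

```text
time_s: 30.0
ee_pos: [0.4633, 0.4649, 0.199]
ee_rot: [[-0.996, -0.092, -0.0], [-0.092, 0.996, -0.0], [0.0, -0.0, -1.0]]
contact_force: [0.3, -0.0, -0.1]
gripper_width: 0.0642
finger_force: 0.0
```

```bash
python3 -c "
from plant import ctrl
print(ctrl.sign_off())"
```

```text
the job is handed in; nothing more can be done
None
```

I sorted all five parts upright into their trays and handed the job in at about 30 s; the last pictures show the reel and glue bottle where they started, but the hand-in returned no verdict.

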